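Run a fossil sample from the gated hopper into a tray

TASK

Stand the empty plywood tray on the bench under the hopper's pouring lip, with the gate still shut, and let go of it; then take the handle of the spring-closed slide gate, pull it out until its pointer is at the red line, and keep it there while all four stone chunks run down into the tray. Finish still holding the gate at the red line, with the chunks at rest in the tray, and leave the other things on the bench where they are.

Things in the scene. Friction and masses are not known exactly. Their poses are not given: they have to be found in the camera images.
- tray: empty plywood specimen tray, open on top, 130 (x) x 160 (y) x 40 high outside; walls 8 thick, floor 8 thick; about 0.24 kg. Origin: centre of its underside, z up. One end wall can be pinched from above (the walls at y = +-76).
- hopper: sample hopper fixed to the bench: polished steel trough sloping at 36 degrees, 56 wide inside, sides 58 high, on a blue base and legs. Origin: on the bench straight below the pouring lip. z up; -y is the way pieces pour, -x the way the gate is pulled. Trough x +-32, y 0 to 245, rising to about 320; base and legs x +-62, y 75 to 250; nothing below the trough for y < 75.
- lip (a point): middle of the trough's lower edge, the pouring lip, 72 above the bench (underside 68); axes as the hopper. Pieces slide off it and land 10 to 70 beyond it along the hopper's -y.
- gate: slide gate: blade across the trough 99 up the slope from the lip, with a bow handle on the robot's side. Origin and axes as the hopper when shut. It slides along the hopper's -x from 0 (shut) to 85 mm (stop). A spring shuts it: 4 N shut, 9.7 N at the red line (63 mm out; the blade clears the trough 56 mm out), 0.09 N per mm; 0.35 kg. Let go, it springs shut.
- grip_bar (a point): middle of the gate handle's black grip bar: level, 13 thick, 80 long, along the hopper's y, 166 above the bench. Shut: x = -105, y = 62 in the hopper frame. 52 of free room between it and the handle plate on the trough's side; open space outside, above and below. Two level stems at its ends (+-36 from the middle) join it to the plate.
- pointer (a point): tip of the orange pointer on the gate handle, over the white scale; the same x (hopper frame) as the grip bar, y = 124, z = 162; axes as the hopper.
- mark (a point): the red line, 4 wide, across the white scale bar (16 wide, x -34 to -200, y = 124, z 156 to 160) fixed to the hopper; the line is at x = -168, z = 162 in the hopper frame; axes as the hopper. With the pointer over it the two points coincide.
- chunk1: chunk of fossil-bearing limestone no. 1, rough, about 26 x 29 x 23, some 0.03 kg; starts in the trough behind the gate. Origin at its middle.
- chunk2: chunk of fossil-bearing limestone no. 2, rough, about 26 x 29 x 23, some 0.03 kg; starts in the trough behind the gate. Origin at its middle.
- chunk3: chunk of fossil-bearing limestone no. 3, rough, about 26 x 29 x 23, some 0.03 kg; starts in the trough behind the gate. Origin at its middle.
- chunk4: chunk of fossil-bearing limestone no. 4, rough, about 26 x 29 x 23, some 0.03 kg; starts in the trough behind the gate. Origin at its middle.
- slab: bystander: grey-buff limestone slab with a fossil fish, 150 x 95 x 14. Origin: centre of its underside.
- ammonite: bystander: brown ammonite lying flat, 66 across, 19 high. Origin: centre of its underside.
- wash_bottle: bystander: white plastic bottle with an orange cap, 60 across, 165 high. Origin: centre of its underside.
- jar: bystander: amber jar with a black lid, 54 across, 75 high. Origin: centre of its underside.
- brush: bystander: wooden-handled brush, 170 long, lying along its x axis. Origin: on the bench under it.
- card_tray: bystander: empty grey card tray with a paper slip, 100 x 75 x 22. Origin: centre of its underside.

How it is judged:
By the outcome, as a careful person would: the job done as asked, in the order asked, and still so for the second after the job is handed in, while the arm keeps its last pose, push and grip.
It also fails if it takes over 54 s, if anything falls off the work surface, if the arm or the gripper's body presses on something with over 40 N, if the wrist force passes 120 N, or if a joint passes its speed limit or range.

ROBOT

A 6-joint arm with a two-finger parallel gripper is mounted at the origin on the work surface. World frame = base frame: x ahead of the robot, y to its left, z up, the work surface at z = 0. Lengths are in m, angles in rad, forces in N, time in s.
With the tool pointing down it reaches from about 0.225 to 0.875 m from the base axis. Payload 3.4 kg.
Tool frame: the origin (TCP) lies on the centre line of the jaws, within the pads' length; the fingertips stand 22 mm ahead of it and the grasp point (between the pads) lies 3 mm ahead of it; z points along the fingers, y is the line along which they close (so a half turn about z gives the same grasp; the last joint's range is limited). The gripper opens to 85 mm and grips with 20 to 120 N. Pads are 22 mm wide; open, the fingers measure 114 mm over their backs; the gripper's body (76 mm by 85 mm) begins 54 mm behind the grasp point. The pads swing forward as they close: fully open they stand 13 mm farther back than shut.
Start: joints at [1.082, 0.276, 1.505, -0, 1.361, -0.121], TCP at [0.207, 0.537, 0.253] pointing down, gripper open.
Joint ranges: [-2.89, 2.89], [-0.75, 2.08], [0.22, 2.7], [-1.18, 4.32], [0.11, 2.71], [-2.7, 2.7]. Speed limits (rad/s): [2.57, 2.57, 3.14, 3.14, 3.14, 3.14].

INTERFACE

Orientations are given as a unit quaternion [w, x, y, z].
In Python, from rig import manip gives the robot as it stands.
- The arm moves only by the shell command python3 steer.py [OPENING] [FORCE], which reads ROWS from standard input. ROWS is a JSON list of rows, 1 to 5 of them, each written [[dx, dy, dz], turn]: dx, dy, dz in m, then a turn about the tool's z in rad; each row shifts and turns the commanded pose from where the row before left it, along the tool's axes as they then stand; what a row does not reach is not made up. A row lasts 1/12 s, in which the tool goes at most 0.0417 m and 0.125 rad, less where a joint would pass 70% of its speed; a pose out of reach is approached as far as the arm can. OPENING is the finger opening in m, set as the command begins (- or left out keeps the last). The fingers move at their own pace and stop on an object; FORCE is the grip in N (left out, the last holds). Time passes only in rows, so rows that do not move let the fingers close. It prints the time, the measured TCP pose, the force, the opening and the grip force at its end. Input that does not fit is refused with a message, and nothing moves.
- manip.get_state(): the state, without advancing time (a new reading comes with each control period).
- manip.get_image(name): name is "scene" or "top" or "wrist"; returns a dict with "img" (400x640x3 uint8, red, green, blue), "camera_matrix" (3x3 intrinsics, pixels), "T" (4x4, takes a point from camera to world coordinates); the wrist camera has in their place "hand_eye" (4x4, takes a point from camera to tool coordinates, whose origin is the TCP and whose axes are the flange's). Camera axes: x right, y down, z forward; pixel columns grow to the right and rows downward; lengths in m; the calibration is good to about 2 mm. A picture is of the moment at which its call begins: read the wrist's pose just before it. There is no depth.
- manip.sign_off(): hands the job in; it is judged then, once.
The state is a dict: "clock": time; "qpos": joint angles; "qd": joint speeds; "effort": joint torques, N m; "position": TCP position; "ee_rot": TCP orientation; "contact_force": force on the tool from outside, world axes, zero at the start; "moment": the same for the moment, N m; "width": finger opening in m; "gripper_force": force on a finger pad.
Only numpy, scipy, OpenCV 4.12 (cv2) and the standard library are available. Lean on these libraries where they do the work, as an engineer would, in place of code of your own. Each camera call takes 0.05 s, during which the arm holds its last target. There are 200 camera calls.

## Working session

There is one attempt and no reset: what is moved stays moved. The work goes in short steps, Python scripts to look and compute and a shell command to move; the robot and the scene stay as the last step left them, time stands still between calls to the robot, and variables do not carry over. Pictures are saved under pics/ and viewed, at most 10 in all, crops included, and the job is handed in when it is done.

```bash
ls; mkdir -p pics; cat > h.py <<'E'
import numpy as np, cv2
from rig import manip
def grab(n,f):
    d=manip.get_image(n); cv2.imwrite('pics/'+f,cv2.cvtColor(d['img'],cv2.COLOR_RGB2BGR)); return d
def ray(d,u,v,z):
    K=np.array(d['camera_matrix']);T=np.array(d['T'])
    r=T[:3,:3]@np.linalg.solve(K,[u,v,1.]);o=T[:3,3]
    return o+r*(z-o[2])/r[2]
E
python3 - <<'E'
from h import *
import pickle
ds={n:grab(n,n+'0.png') for n in('scene','top')}
pickle.dump(ds,open('d0.pkl','wb'))
s=manip.get_state();print({k:np.round(s[k],3) for k in('clock','position','ee_rot','width','contact_force')})
print(ds['top']['T'].round(3))
E
```

```text
pics
rig.py
steer.py
{'clock': np.float64(0.1), 'position': array([0.207, 0.536, 0.253]), 'ee_rot': array([-0.   ,  0.183,  0.983, -0.001]), 'width': np.float64(0.085), 'contact_force': array([ 0.376,  0.096, -0.47 ])}
[[-0.025 -0.981  0.193  0.345]
 [-1.     0.026  0.002  0.026]
 [-0.007 -0.193 -0.981  1.048]
 [ 0.     0.     0.     1.   ]]
```

View pics/top0.png

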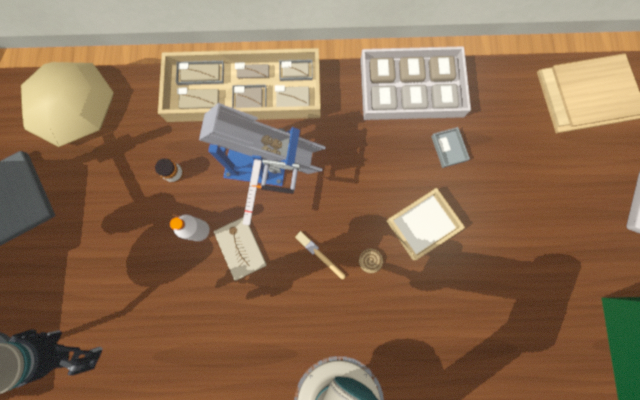

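View pics/scene0.png

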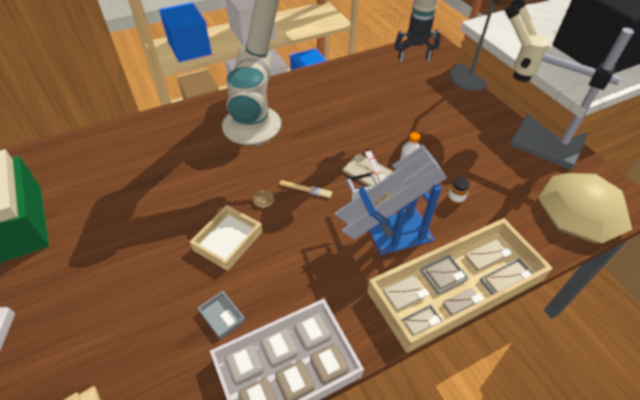

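```bash
python3 - <<'E'
from h import *
a=cv2.imread('pics/top0.png')[90:290,190:470]
b=cv2.imread('pics/scene0.png')[120:280,180:460]
A=cv2.resize(a,None,fx=2.85,fy=2.85,interpolation=cv2.INTER_CUBIC)
cv2.imwrite('pics/c1.png',A)
E
```

```text
(no output)
```

View pics/c1.png

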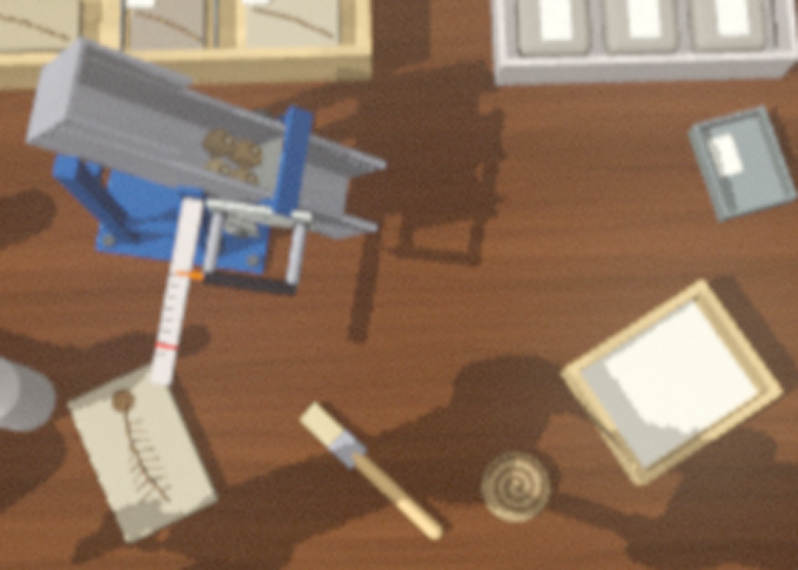

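```bash
cat > m.py <<'E'
from h import *
import pickle
from scipy.optimize import least_squares
d=pickle.load(open('d0.pkl','rb'))['top']
px=lambda x,y:(190+(x+.5)/2.85-.5,90+(y+.5)/2.85-.5)
obs=[((166,346),(-168,124,160)),((192,200),(-34,124,160)),((162,382),(-200,124,160)),((206,277),(-105,100,172)),((296,288),(-105,24,172)),((178,273),(-105,124,162)),((347,178),(28,0,72)),((335,225),(-28,0,72))]
W=np.array([ray(d,*px(*o[0]),o[1][2]/1e3)[:2] for o in obs]);H=np.array([o[1][:2] for o in obs])/1e3
def f(p):
    c,s=np.cos(p[2]),np.sin(p[2]);return H@np.array([[c,s],[-s,c]])+p[:2]
r=least_squares(lambda p:(f(p)-W).ravel(),[.4,0,0],loss='soft_l1',f_scale=.003)
print('hopper',r.x,'res mm\n',((f(r.x)-W)*1e3).round(1))
C=np.array([ray(d,*px(*p),.04)[:2] for p in((703,282),(781,388),(640,484),(563,374))])
L=lambda i,j:np.linalg.norm(C[i]-C[j])
print('tray',C.round(3),C.mean(0),L(0,1),L(1,2),L(2,3),L(3,0))
v=C[0]-C[3]+C[1]-C[2];print('tray long yaw',np.arctan2(v[1],v[0]))
p=r.x;c,s=np.cos(p[2]),np.sin(p[2]);R=np.array([[c,-s],[s,c]])
for n,q in dict(lip=(0,0),bar=(-.105,.062),baropen=(-.168,.062),trayT=(0,-.04)).items():print(n,R@q+p[:2])
for n,q,z in(('slab',(142,455),.014),('amm',(515,486),.019),('brushtip',(437,535),.01),('brushend',(305,410),.01),('card',(742,163),.02),('bottle',(10,395),.1)):print(n,ray(d,*px(*q),z).round(3))
E
python3 m.py
```

```text
hopper [ 0.63233371  0.06069732 -0.14931434] res mm
 [[-0.9 -1.3]
 [ 3.4 -0.3]
 [-1.9  0.5]
 [ 1.4  1.3]
 [ 1.7  2.4]
 [-1.4 -0.8]
 [ 1.6  0.9]
 [-7.3 -3.2]]
tray [[ 0.554 -0.287]
 [ 0.449 -0.353]
 [ 0.362 -0.212]
 [ 0.467 -0.146]] [ 0.45802821 -0.24964733] 0.12378553109716492 0.16515796560140483 0.12436289903421222 0.16543921910001064
tray long yaw -1.020227037578362
lip [0.63233371 0.06069732]
bar [0.53772514 0.13762728]
baropen [0.47542612 0.14699917]
trayT [0.6263833  0.02114239]
slab [0.402 0.262 0.014]
amm [ 0.364 -0.098  0.019]
brushtip [ 0.319 -0.022  0.01 ]
brushend [0.442 0.103 0.01 ]
card [ 0.68  -0.343  0.02 ]
bottle [0.454 0.362 0.1  ]
```

```bash
cat > go.py <<'E'
import sys
from h import *
from scipy.spatial.transform import Rotation as Ro
x,y,z,yaw=map(float,sys.argv[1:5])   # yaw: world angle wanted of tool y
s=manip.get_state();R=Ro.from_quat(np.array(s['ee_rot'])[[1,2,3,0]]).as_matrix()
d=R.T@(np.array([x,y,z])-s['position']);a=np.arctan2(R[1,1],R[0,1])
t=-(yaw-a)
print('tool d',d.round(4),'turn',round(t,3),'yaw',round(a,3),'tilt z',R[:,2].round(3),'q6',s['qpos'][5].round(2),'F',np.round(s['contact_force'],1))
E
python3 go.py 0.498 -0.314 0.16 -1.020
```

```text
tool d [-0.5776 -0.6884  0.0936] turn 2.223 yaw 1.203 tilt z [-0.001 -0.001 -1.   ] q6 -0.12 F [ 0.4  0.1 -0.5]
```

```bash
for i in 1; do echo '[[[-0.026, -0.031, 0], 0], [[-0.026, -0.031, 0], 0], [[-0.026, -0.031, 0], 0], [[-0.026, -0.031, 0], 0], [[-0.026, -0.031, 0], 0]]' | python3 steer.py 0.05
echo '[[[-0.026, -0.031, 0], 0], [[-0.026, -0.031, 0], 0], [[-0.026, -0.031, 0], 0], [[-0.026, -0.031, 0], 0], [[-0.026, -0.031, 0], 0]]' | python3 steer.py
echo '[[[-0.026, -0.031, 0], 0], [[-0.026, -0.031, 0], 0], [[-0.026, -0.031, 0], 0], [[-0.026, -0.031, 0], 0], [[-0.026, -0.031, 0], 0]]' | python3 steer.py
echo '[[[-0.026, -0.031, 0], 0], [[-0.026, -0.031, 0], 0], [[-0.026, -0.031, 0], 0], [[-0.026, -0.031, 0], 0], [[-0.026, -0.031, 0], 0]]' | python3 steer.py
echo '[[[0, 0, 0], 0.12], [[0, 0, 0], 0.12], [[0, 0, 0], 0.12], [[0, 0, 0], 0.12], [[0, 0, 0], 0.12]]' | python3 steer.py
echo '[[[0, 0, 0], 0.12], [[0, 0, 0], 0.12], [[0, 0, 0], 0.12], [[0, 0, 0], 0.12], [[0, 0, 0], 0.12]]' | python3 steer.py
echo '[[[0, 0, 0], 0.12], [[0, 0, 0], 0.12], [[0, 0, 0], 0.12], [[0, 0, 0], 0.12], [[0, 0, 0], 0.12]]' | python3 steer.py
done
python3 go.py 0.498 -0.314 0.16 -1.020
```

```text
clock: 0.52
position: [0.2722, 0.3433, 0.2528]
ee_rot: [-0.0, 0.182, 0.983, -0.0]
contact_force: [0.4, 0.1, -0.2]
width: 0.05
gripper_force: 0.0
clock: 0.93
position: [0.3377, 0.152, 0.2532]
ee_rot: [0.0, 0.183, 0.983, 0.0]
contact_force: [1.1, 0.2, 0.4]
width: 0.0501
gripper_force: 0.0
clock: 1.35
position: [0.4033, -0.0396, 0.2532]
ee_rot: [0.0, 0.183, 0.983, 0.0]
contact_force: [0.6, -0.2, 0.0]
width: 0.0502
gripper_force: 0.0
clock: 1.77
position: [0.469, -0.2309, 0.2529]
ee_rot: [-0.0, 0.183, 0.983, 0.0]
contact_force: [1.3, 0.1, 0.3]
width: 0.0497
gripper_force: 0.0
clock: 2.18
position: [0.4687, -0.229, 0.2526]
ee_rot: [-0.001, 0.468, 0.884, 0.0]
contact_force: [0.4, 0.6, 0.9]
width: 0.0501
gripper_force: 0.0
clock: 2.6
position: [0.4688, -0.2288, 0.2528]
ee_rot: [-0.001, 0.708, 0.706, -0.0]
contact_force: [0.5, -0.3, 0.4]
width: 0.0498
gripper_force: 0.0
clock: 3.02
position: [0.4688, -0.2287, 0.2528]
ee_rot: [-0.001, 0.885, 0.465, -0.0]
contact_force: [0.9, 0.1, -0.6]
width: 0.0499
gripper_force: 0.0
tool d [-0.0537  0.0725  0.0927] turn 0.417 yaw -0.603 tilt z [-0.001  0.001 -1.   ] q6 0.02 F [ 0.9  0.1 -0.6]
```

```bash
echo '[[[-0.027, 0.036, 0], 0], [[-0.027, 0.036, 0], 0.12], [[0, 0, 0], 0.12], [[0, 0, 0], 0.12], [[0, 0, 0], 0.057]]' | python3 steer.py
python3 go.py 0.498 -0.314 0.16 -1.020
python3 - <<'E'
from h import *
import pickle
s=manip.get_state();d=grab('wrist','w1.png');pickle.dump((s,d),open('w1.pkl','wb'));print(np.array(d['hand_eye']).round(3))
E
```

```text
clock: 3.43
position: [0.4959, -0.3084, 0.2522]
ee_rot: [-0.001, 0.962, 0.272, -0.001]
contact_force: [-1.0, 0.8, 0.1]
width: 0.0501
gripper_force: 0.0
tool d [-0.0011  0.006   0.0922] turn -0.0 yaw -1.02 tilt z [-0.001  0.001 -1.   ] q6 0.34 F [-1.   0.8  0.1]
[[-0.001 -0.957 -0.291  0.074]
 [ 1.    -0.001 -0.    -0.   ]
 [-0.    -0.291  0.957 -0.12 ]
 [ 0.     0.     0.     1.   ]]
```

View pics/w1.png

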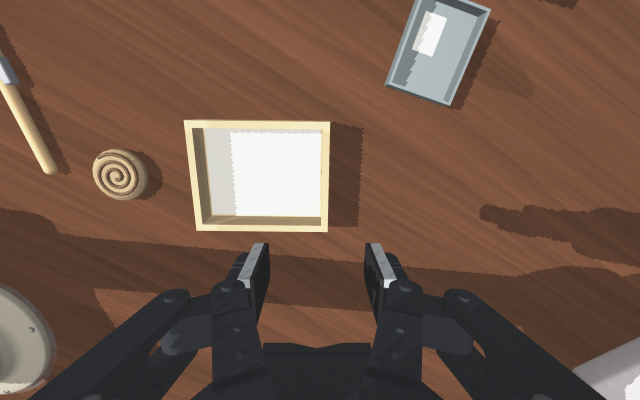

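The wrist picture shows the tray rim corners at about (184,121), (330,122), (328,231) and (197,231), clear of the ammonite at (120,175).

```bash
cat >> h.py <<'E'
def wt(s,d):
    from scipy.spatial.transform import Rotation as Ro
    T=np.eye(4);T[:3,:3]=Ro.from_quat(np.array(s['ee_rot'])[[1,2,3,0]]).as_matrix();T[:3,3]=s['position']
    return dict(d,T=T@np.array(d['hand_eye']))
E
python3 - <<'E'
from h import *
import pickle
d=wt(*pickle.load(open('w1.pkl','rb')))
C=np.array([ray(d,u,v,.04)[:2] for u,v in((184,121),(330,122),(328,231),(197,231))])
print(C.round(4),C.mean(0).round(4));L=lambda i,j:np.linalg.norm(C[i]-C[j]).round(4)
print(L(0,1),L(1,2),L(2,3),L(3,0))
v=C[1]-C[0]+C[2]-C[3];a=np.arctan2(v[1],v[0]);print('yaw',a, 'grasp',C.mean(0)+.076*np.array([np.cos(a),np.sin(a)]))
E
```

```text
[[ 0.4742 -0.1514]
 [ 0.5565 -0.2876]
 [ 0.4467 -0.3541]
 [ 0.3632 -0.218 ]] [ 0.4601 -0.2528]
0.1592 0.1283 0.1596 0.1295
yaw -1.0241474241321595 grasp [ 0.49965411 -0.31769258]
```

```bash
echo '[[[-0.0015, 0.0095, 0.03], 0.004], [[0, 0, 0.04], 0], [[0, 0, 0.04], 0], [[0, 0, 0.04], 0], [[0, 0, 0.03], 0]]' | python3 steer.py 0.05
echo '[[[0, 0, 0.02], 0], [[0, 0, 0.014], 0], [[0, 0, 0], 0]]' | python3 steer.py
python3 go.py 0.4997 -0.3177 0.038 -1.024
```

```text
clock: 3.9
position: [0.4983, -0.3153, 0.0701]
ee_rot: [-0.002, 0.962, 0.274, -0.001]
contact_force: [-0.5, -1.1, -0.2]
width: 0.05
gripper_force: 0.0
clock: 4.15
position: [0.4976, -0.3147, 0.0356]
ee_rot: [-0.003, 0.962, 0.274, -0.002]
contact_force: [-0.6, -0.1, 0.1]
width: 0.0498
gripper_force: 0.0
tool d [ 0.0002  0.0036 -0.0024] turn 0.007 yaw -1.017 tilt z [-0.006  0.005 -1.   ] q6 0.33 F [-0.6 -0.1  0.1]
```

```bash
echo '[[[0, 0.0036, -0.002], 0.005], [[0, 0, 0], 0], [[0, 0, 0], 0], [[0, 0, 0], 0], [[0, 0, 0], 0]]' | python3 steer.py 0 40
echo '[[[0, 0, 0], 0], [[0, 0, 0], 0], [[0, 0, 0], 0]]' | python3 steer.py 
echo '[[[0, 0, -0.02], 0], [[0, 0, -0.02], 0], [[0, 0, -0.02], 0], [[0, 0, -0.02], 0], [[0, 0, 0], 0]]' | python3 steer.py
python3 go.py 0.615 -0.056 0.1 -1.720
```

```text
clock: 4.57
position: [0.5024, -0.3199, 0.0429]
ee_rot: [0.001, 0.963, 0.27, 0.001]
contact_force: [-0.8, 1.9, 6.2]
width: 0.007
gripper_force: 41.1
clock: 4.82
position: [0.5024, -0.3199, 0.043]
ee_rot: [0.001, 0.963, 0.27, 0.001]
contact_force: [-0.4, 0.8, 7.1]
width: 0.0074
gripper_force: 41.1
clock: 5.23
position: [0.5039, -0.3216, 0.1254]
ee_rot: [0.004, 0.963, 0.271, 0.003]
contact_force: [0.7, 0.2, -2.4]
width: 0.0071
gripper_force: 40.0
tool d [ 0.2331 -0.169   0.0246] turn 0.697 yaw -1.023 tilt z [ 0.007 -0.006 -1.   ] q6 0.34 F [ 0.7  0.2 -2.4]
```

```bash
echo '[[[0, 0, 0], 0.11], [[0, 0, 0], 0.12], [[0, 0, 0], 0.12], [[0, 0, 0], 0.12], [[0, 0, 0], 0.12]]' | python3 steer.py
echo '[[[0, 0, 0], 0.107], [[0, 0, 0], 0]]' | python3 steer.py
python3 go.py 0.595 -0.187 0.05 -1.720
```

```text
clock: 5.65
position: [0.5011, -0.3194, 0.1198]
ee_rot: [-0.0, 1.0, -0.024, -0.001]
contact_force: [-0.6, -0.6, -2.7]
width: 0.0069
gripper_force: 39.9
clock: 5.82
position: [0.5012, -0.3194, 0.1199]
ee_rot: [-0.0, 0.997, -0.075, -0.001]
contact_force: [-0.7, -0.2, -2.3]
width: 0.0069
gripper_force: 40.0
tool d [ 0.073  -0.145   0.0699] turn -0.001 yaw -1.721 tilt z [-0.001  0.001 -1.   ] q6 1.04 F [-0.7 -0.2 -2.3]
```

Move to the via point, then take a wrist look to check the tray in hand and refine the lip.

```bash
echo '[[[0.0146, -0.029, 0], 0], [[0.0146, -0.029, 0], 0], [[0.0146, -0.029, 0], 0], [[0.0146, -0.029, 0], 0], [[0.0146, -0.029, 0.02], 0]]' | python3 steer.py
echo '[[[0, 0, 0], 0]]' | python3 steer.py
python3 go.py 0.595 -0.187 0.05 -1.720
python3 - <<'E'
from h import *
import pickle
s=manip.get_state();d=grab('wrist','w2.png');t=grab('top','t2.png');pickle.dump((s,d,t),open('w2.pkl','wb'))
w=cv2.imread('pics/w2.png');c=cv2.resize(cv2.imread('pics/t2.png')[90:250,190:470],(640,366))
cv2.imwrite('pics/v2.png',cv2.resize(np.vstack([w,c]),None,fx=.78,fy=.78))
E
```

```text
clock: 6.23
position: [0.5984, -0.1871, 0.1039]
ee_rot: [0.001, 0.997, -0.073, 0.003]
contact_force: [0.4, -0.5, -1.4]
width: 0.0068
gripper_force: 40.0
clock: 6.32
position: [0.5967, -0.1814, 0.0978]
ee_rot: [-0.002, 0.997, -0.071, -0.001]
contact_force: [0.5, 0.3, -4.8]
width: 0.007
gripper_force: 40.1
tool d [-0.0008  0.006   0.0478] turn 0.007 yaw -1.713 tilt z [-0.002  0.005 -1.   ] q6 1.3 F [ 0.5  0.3 -4.8]
```

View pics/w2.png

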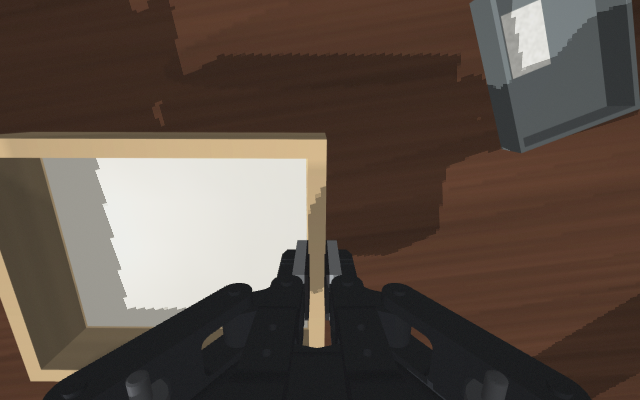

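```bash
echo '[[[0, 0.004, 0.02], 0.005], [[0, 0, 0.02], 0], [[0, 0, 0.003], 0], [[0, 0, 0], 0]]' | python3 steer.py
python3 go.py 0.615 -0.056 0.053 -1.720
```

```text
clock: 6.75
position: [0.593, -0.1916, 0.0569]
ee_rot: [-0.001, 0.997, -0.077, -0.002]
contact_force: [-0.1, 0.2, -2.0]
width: 0.0068
gripper_force: 40.1
tool d [ 0.0009 -0.1374  0.004 ] turn -0.005 yaw -1.725 tilt z [-0.004  0.001 -1.   ] q6 1.3 F [-0.1  0.2 -2. ]
```

```bash
echo '[[[0, -0.03, 0.002], 0], [[0, -0.03, 0], 0], [[0, -0.03, 0], 0], [[0, -0.03, 0], 0], [[0, -0.0175, 0], 0]]' | python3 steer.py
echo '[[[0, 0, 0], 0], [[0, 0, 0.006], 0], [[0, 0, 0.005], 0], [[0, 0, 0], 0]]' | python3 steer.py
python3 go.py 0.615 -0.056 0.043 -1.720
```

```text
clock: 7.17
position: [0.6168, -0.0532, 0.0579]
ee_rot: [-0.001, 0.997, -0.077, 0.001]
contact_force: [-0.1, -0.2, -2.1]
width: 0.0067
gripper_force: 40.2
clock: 7.5
position: [0.6151, -0.0565, 0.0444]
ee_rot: [0.0, 0.997, -0.078, -0.001]
contact_force: [-0.6, -0.3, -3.4]
width: 0.0067
gripper_force: 40.2
tool d [-0.0002 -0.0005  0.0014] turn -0.006 yaw -1.726 tilt z [-0.002 -0.    -1.   ] q6 1.52 F [-0.6 -0.3 -3.4]
```

```bash
echo '[[[0, 0, 0.002], 0], [[0, 0, 0.002], 0], [[0, 0, 0], 0]]' | python3 steer.py
python3 go.py 0.615 -0.056 0.043 -1.720
```

```text
clock: 7.75
position: [0.6158, -0.0566, 0.0429]
ee_rot: [0.0, 0.997, -0.078, 0.0]
contact_force: [-3.4, -1.1, 7.5]
width: 0.0067
gripper_force: 41.6
tool d [-0.0008 -0.0004 -0.0001] turn -0.006 yaw -1.726 tilt z [ 0.    -0.001 -1.   ] q6 1.52 F [-3.4 -1.1  7.5]
```

```bash
echo '[[[0, 0, -0.002], 0], [[0, 0, 0], 0], [[0, 0, 0], 0], [[0, 0, 0], 0]]' | python3 steer.py 0.04
echo '[[[0, 0, -0.02], 0], [[0, 0, -0.04], 0], [[0, 0, -0.04], 0], [[0, 0, -0.04], 0], [[0, 0, -0.04], 0]]' | python3 steer.py
echo '[[[0, 0.02, -0.03], 0], [[0, 0.02, 0], 0], [[0, 0.02, 0], 0], [[0, 0, 0], 0]]' | python3 steer.py
python3 - <<'E'
from h import *
import pickle
s=manip.get_state();d=grab('top','t3.png');w=grab('wrist','w3.png');s3=grab('scene','s3.png');pickle.dump((s,d,w),open('t3.pkl','wb'))
a=cv2.resize(cv2.imread('pics/t3.png')[90:250,190:390],(700,560),interpolation=cv2.INTER_CUBIC)
cv2.imwrite('pics/c3.png',a)
E
python3 go.py 0.5377 0.1376 0.3 -0.149
```

```text
clock: 8.08
position: [0.6162, -0.0555, 0.0433]
ee_rot: [-0.0, 0.997, -0.077, 0.0]
contact_force: [0.4, 0.9, 0.7]
width: 0.0398
gripper_force: 0.0
clock: 8.5
position: [0.6157, -0.0551, 0.2248]
ee_rot: [-0.0, 0.997, -0.077, -0.0]
contact_force: [0.9, -0.6, -0.6]
width: 0.0406
gripper_force: 0.0
clock: 8.83
position: [0.6066, -0.1179, 0.254]
ee_rot: [0.001, 0.997, -0.078, 0.001]
contact_force: [-0.2, -0.2, -0.7]
width: 0.0399
gripper_force: 0.0
tool d [-0.1069 -0.2382 -0.0469] turn -1.577 yaw -1.726 tilt z [-0.001  0.001 -1.   ] q6 1.43 F [ 0.2 -0.3  0.2]
```

View pics/c3.png

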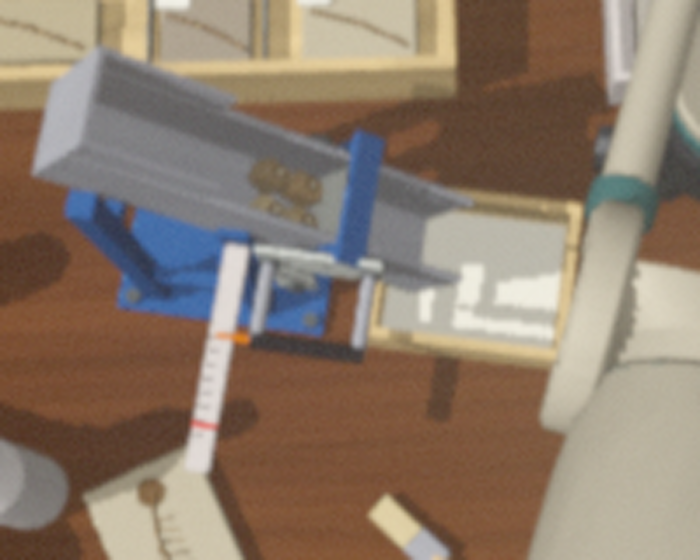

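```bash
echo '[[[0, 0, -0.015], -0.12], [[0, 0, -0.015], -0.12], [[0, 0, -0.015], -0.12], [[0, 0, 0], -0.12], [[0, 0, 0], -0.12]]' | python3 steer.py .05
echo '[[[0, 0, 0], -0.12], [[0, 0, 0], -0.12], [[0, 0, 0], -0.12], [[0, 0, 0], -0.12], [[0, 0, 0], -0.12]]' | python3 steer.py
echo '[[[0, 0, 0], -0.12], [[0, 0, 0], -0.12], [[0, 0, 0], -0.12], [[0, 0, 0], 0]]' | python3 steer.py
python3 go.py 0.48 0.0 0.3 -0.149
python3 - <<'E'
from h import *
import pickle
s,d,w=pickle.load(open('t3.pkl','rb'))
px=lambda x,y:(190+(x+.5)/3.5-.5,90+(y+.5)/3.5-.5)
p=[.6323,.0607,-.1493];c,si=np.cos(p[2]),np.sin(p[2]);R=np.array([[c,-si],[si,c]])
for q,z in(((583,205),.04),((556,357),.04),((372,347),.04),((250,343),.1725),((362,355),.1725),((203,426),.16),((218,337),.162)):
    W=ray(d,*px(*q),z)[:2];print(q,W.round(4),((W-p[:2])@R*1e3).round(1))
E
```

```text
clock: 9.4
position: [0.6074, -0.1133, 0.299]
ee_rot: [0.0, 0.974, 0.225, 0.001]
contact_force: [0.3, -0.2, 0.5]
width: 0.0499
gripper_force: 0.0
clock: 9.82
position: [0.6069, -0.1131, 0.2976]
ee_rot: [-0.001, 0.865, 0.503, -0.0]
contact_force: [-0.7, -0.2, 0.1]
width: 0.0498
gripper_force: 0.0
clock: 10.15
position: [0.6069, -0.1132, 0.2976]
ee_rot: [-0.001, 0.762, 0.648, 0.0]
contact_force: [-0.7, 0.3, 0.1]
width: 0.05
gripper_force: 0.0
tool d [ 0.0913 -0.1435 -0.0021] turn -0.013 yaw -0.162 tilt z [-0.001  0.001 -1.   ] q6 -0.14 F [-0.7  0.3  0.1]
(583, 205) [ 0.6768 -0.0706] [  63.5 -123.2]
(556, 357) [ 0.5517 -0.0439] [ -64.2 -115.4]
(372, 347) [0.5637 0.1018] [-74.   30.4]
(250, 343) [0.54  0.176] [-108.5  100.3]
(362, 355) [0.5295 0.0987] [-107.4   22.3]
(203, 426) [0.4848 0.2102] [-168.1  125.9]
(218, 337) [0.5472 0.2002] [-104.9  125.3]
```

```bash
echo '[[[0.018, -0.0287, 0], -0.013], [[0.018, -0.0287, 0], 0], [[0.018, -0.0287, 0], 0], [[0.018, -0.0287, 0], 0], [[0.018, -0.0287, 0], 0]]' | python3 steer.py
echo '[[[0.03, 0, 0], 0], [[0.03, 0, 0], 0], [[0.03, 0, 0], 0], [[0, 0, 0], 0]]' | python3 steer.py
python3 go.py 0.5377 0.1376 0.169 -0.149
python3 - <<'E'
from h import *
import pickle
s=manip.get_state();d=grab('wrist','w4.png');pickle.dump((s,d),open('w4.pkl','wb'))
E
```

```text
clock: 10.57
position: [0.4774, -0.0019, 0.2978]
ee_rot: [-0.001, 0.76, 0.65, 0.0]
contact_force: [1.0, 0.2, -0.4]
width: 0.05
gripper_force: 0.0
clock: 10.9
position: [0.4925, 0.0907, 0.2982]
ee_rot: [-0.001, 0.758, 0.652, 0.002]
contact_force: [-0.3, -0.2, 0.1]
width: 0.0501
gripper_force: 0.0
tool d [0.0525 0.0377 0.1295] turn -0.001 yaw -0.15 tilt z [ 0.001  0.004 -1.   ] q6 0.19 F [-0.3 -0.2  0.1]
```

View pics/w4.png

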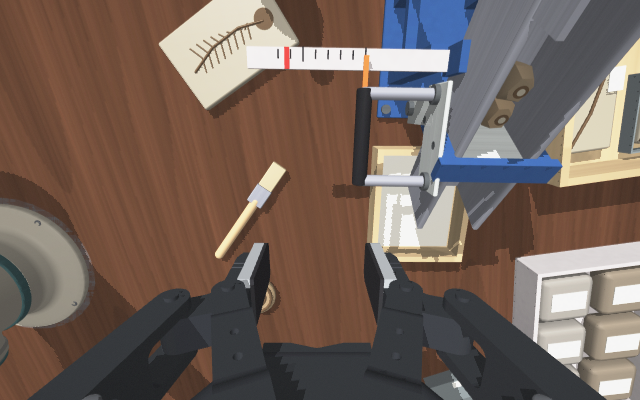

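The bar runs from (364,88) to (359,185), with the pointer tip at (366,50) and the red line at (287,58). The tray lies below the lip.

```bash
python3 - <<'E'
from h import *
import pickle
d=wt(*pickle.load(open('w4.pkl','rb')))
P=lambda u,v,z:ray(d,u,v,z)
a,b=P(364,89,.170),P(360,184,.170);print(a,b,(a+b)/2,np.linalg.norm(a-b),'yaw',np.arctan2(*(a-b)[[1,0]])-np.pi/2)
p,m=P(366,52,.162),P(287,58,.162);print('ptr',p,'mark',m,'diff',m-p,np.linalg.norm(m-p))
E
```

```text
[0.54312202 0.17565046 0.17      ] [0.53160293 0.09930671 0.17      ] [0.53736248 0.13747858 0.17      ] 0.07720787817154748 yaw -0.1497547876305818
ptr [0.54884689 0.20307263 0.162     ] mark [0.48636938 0.20820839 0.162     ] diff [-0.0624775   0.00513576  0.        ] 0.06268823311108199
```

```bash
echo '[[[0.026, 0.019, 0], 0], [[0.0265, 0.0185, 0], 0], [[0, 0, 0.03], 0], [[0, 0, 0.03], 0], [[0, 0, 0.03], 0]]' | python3 steer.py .05
echo '[[[0, 0, 0.025], 0], [[0, 0, 0.012], 0], [[0, 0, 0], 0]]' | python3 steer.py
python3 go.py 0.5374 0.1375 0.169 -0.1495
```

```text
clock: 11.37
position: [0.5379, 0.1316, 0.2072]
ee_rot: [0.0, 0.759, 0.651, 0.0]
contact_force: [0.4, 0.1, -0.6]
width: 0.0506
gripper_force: 0.0
clock: 11.62
position: [0.5349, 0.1308, 0.1676]
ee_rot: [-0.002, 0.759, 0.651, -0.003]
contact_force: [-0.5, 0.3, -0.2]
width: 0.0501
gripper_force: 0.0
tool d [ 0.007   0.0014 -0.0014] turn -0.005 yaw -0.154 tilt z [-0.008 -0.001 -1.   ] q6 0.27 F [-0.5  0.3 -0.2]
```

```bash
echo '[[[0.006, 0.0014, -0.001], 0], [[0, 0, 0], 0], [[0, 0, 0], 0], [[0, 0, 0], 0], [[0, 0, 0], 0]]' | python3 steer.py 0 80
echo '[[[0, 0, 0], 0], [[0, 0, 0], 0]]' | python3 steer.py
python3 go.py 0.4751 0.1469 0.169 -0.1495
```

```text
clock: 12.03
position: [0.538, 0.1382, 0.174]
ee_rot: [-0.001, 0.759, 0.651, -0.0]
contact_force: [-5.6, 1.4, 4.0]
width: 0.0104
gripper_force: 78.0
clock: 12.2
position: [0.538, 0.1383, 0.174]
ee_rot: [-0.001, 0.759, 0.651, -0.0]
contact_force: [-6.1, 1.9, 4.3]
width: 0.0097
gripper_force: 78.0
tool d [-0.001  -0.0635  0.0051] turn -0.004 yaw -0.153 tilt z [-0.002  0.002 -1.   ] q6 0.28 F [-6.1  1.9  4.3]
```

```bash
echo '[[[0, 0, 0], 0], [[0, 0, 0], 0], [[0, 0, 0], 0]]' | python3 steer.py 0.03
python3 go.py 0.5374 0.1375 0.166 -0.1495
```

```text
clock: 12.45
position: [0.5408, 0.1374, 0.1733]
ee_rot: [0.001, 0.759, 0.651, 0.001]
contact_force: [-0.6, -0.2, 0.2]
width: 0.0302
gripper_force: 0.0
tool d [-0.0004 -0.0034  0.0073] turn -0.002 yaw -0.152 tilt z [ 0.003  0.    -1.   ] q6 0.28 F [-0.6 -0.2  0.2]
```

```bash
echo '[[[0, -0.0034, 0.0065], 0], [[0, 0, 0], 0], [[0, 0, 0], 0]]' | python3 steer.py 0.03
python3 go.py 0.5374 0.1375 0.167 -0.1495
echo '[[[0, 0, 0], 0], [[0, 0, 0], 0], [[0, 0, 0], 0], [[0, 0, 0], 0]]' | python3 steer.py 0 80
python3 go.py 0.4751 0.1469 0.169 -0.1495
```

```text
clock: 12.7
position: [0.5359, 0.1378, 0.1653]
ee_rot: [-0.0, 0.759, 0.651, -0.0]
contact_force: [-0.5, -0.2, 0.5]
width: 0.0301
gripper_force: 0.0
tool d [-0.0001  0.0015 -0.0017] turn -0.003 yaw -0.152 tilt z [-0.001 -0.    -1.   ] q6 0.28 F [-0.5 -0.2  0.5]
clock: 13.03
position: [0.5377, 0.1377, 0.1659]
ee_rot: [0.001, 0.759, 0.651, 0.001]
contact_force: [4.7, -1.9, -2.2]
width: 0.0107
gripper_force: 77.9
tool d [-0.0004 -0.0633 -0.0032] turn -0.003 yaw -0.152 tilt z [ 0.003 -0.    -1.   ] q6 0.28 F [ 4.7 -1.9 -2.2]
```

```bash
echo '[[[0, -0.016, 0], 0], [[0, -0.016, 0], 0], [[0, -0.016, 0], 0], [[0, -0.014, 0], 0], [[0, 0, 0], 0]]' | python3 steer.py
echo '[[[0, 0, 0], 0], [[0, 0, 0], 0], [[0, 0, 0], 0]]' | python3 steer.py
python3 go.py 0.4751 0.1469 0.166 -0.1495
python3 - <<'E'
from h import *
import pickle
s=manip.get_state();d=grab('wrist','w5.png');t=grab('top','t5.png');pickle.dump((s,d,t),open('w5.pkl','wb'))
E
```

```text
clock: 13.45
position: [0.476, 0.1481, 0.166]
ee_rot: [0.001, 0.759, 0.651, 0.002]
contact_force: [9.1, 0.7, -9.8]
width: 0.0104
gripper_force: 78.8
clock: 13.7
position: [0.4786, 0.1476, 0.166]
ee_rot: [0.002, 0.759, 0.651, 0.003]
contact_force: [8.7, -0.1, -7.5]
width: 0.0105
gripper_force: 79.0
tool d [-0.0012 -0.0033 -0.    ] turn -0.003 yaw -0.152 tilt z [ 0.007  0.001 -1.   ] q6 0.31 F [ 8.7 -0.1 -7.5]
```

View pics/w5.png

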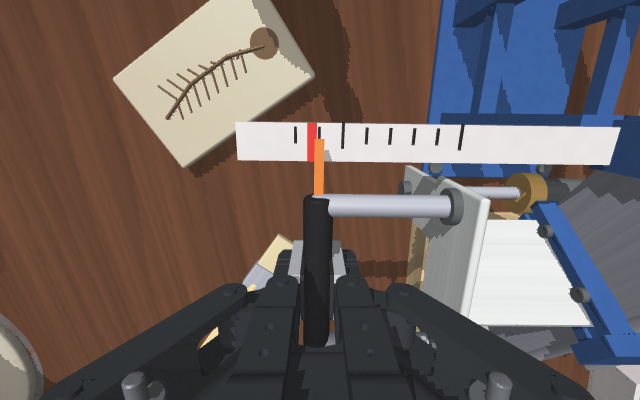

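The pointer tip is at u≈319 and the red line at u≈312, which leaves about 3 mm to pull.

```bash
echo '[[[0, -0.0035, 0], 0], [[0, 0, 0], 0], [[0, 0, 0], 0], [[0, 0, 0], 0], [[0, 0, 0], 0]]' | python3 steer.py
echo '[[[0, 0, 0], 0], [[0, 0, 0], 0], [[0, 0, 0], 0], [[0, 0, 0], 0], [[0, 0, 0], 0]]' | python3 steer.py
echo '[[[0, 0, 0], 0], [[0, 0, 0], 0], [[0, 0, 0], 0], [[0, 0, 0], 0], [[0, 0, 0], 0]]' | python3 steer.py
cat > look.py <<'E'
from h import *
import pickle,sys
n=sys.argv[1]
s=manip.get_state();d=grab('wrist',f'w{n}.png');t=grab('top',f't{n}.png');sc=grab('scene',f's{n}.png')
w=wt(s,d);I=d['img'][115:215,230:400].astype(int);r,g,b=I[...,0],I[...,1],I[...,2]
red=(r>170)&(g<90)&(b<90);org=(r>180)&(g>90)&(g<170)&(b<100)
R=np.array([[np.cos(-.1495),np.sin(-.1495)],[-np.sin(-.1495),np.cos(-.1495)]])
for k,m in(('red',red),('org',org)):
    v,u=np.nonzero(m);sel=v<v.min()+15;U=u[sel].mean()+230;V=v[sel].mean()+115;print(k,m.sum(),U.round(1),V.round(1),R@ray(w,U,V,.162)[:2])
T=cv2.resize(cv2.imread(f'pics/t{n}.png')[90:220,190:380],(560,383),interpolation=cv2.INTER_CUBIC)
W=cv2.imread(f'pics/w{n}.png')[100:300,230:];S=cv2.imread(f'pics/s{n}.png')[130:270,270:470]
W=cv2.resize(W,(410,200));S=cv2.resize(S,(390,273))
c=np.zeros((600,800,3),np.uint8);c[:383,:560]=T;c[400:600,:410]=W;c[384:600,411:800]=S[57:273,:389];cv2.imwrite(f'pics/c{n}.png',c)
E
python3 look.py 6
python3 go.py 0.4751 0.1469 0.166 -0.1495
```

```text
clock: 14.22
position: [0.4755, 0.1481, 0.166]
ee_rot: [0.002, 0.759, 0.651, 0.003]
contact_force: [9.7, -0.2, -8.6]
width: 0.0105
gripper_force: 78.9
clock: 14.63
position: [0.4755, 0.1481, 0.166]
ee_rot: [0.002, 0.759, 0.651, 0.003]
contact_force: [9.9, 0.4, -8.6]
width: 0.0104
gripper_force: 78.9
clock: 15.05
position: [0.4755, 0.1481, 0.166]
ee_rot: [0.002, 0.759, 0.651, 0.003]
contact_force: [8.8, 0.8, -7.6]
width: 0.011
gripper_force: 78.9
red 141 318.9 130.2 [0.44902135 0.28426889]
org 539 322.0 123.0 [0.45027792 0.28710837]
tool d [-0.0013 -0.0002 -0.    ] turn -0.003 yaw -0.153 tilt z [ 0.008  0.001 -1.   ] q6 0.32 F [ 9.3  0.6 -8. ]
```

View pics/c6.png

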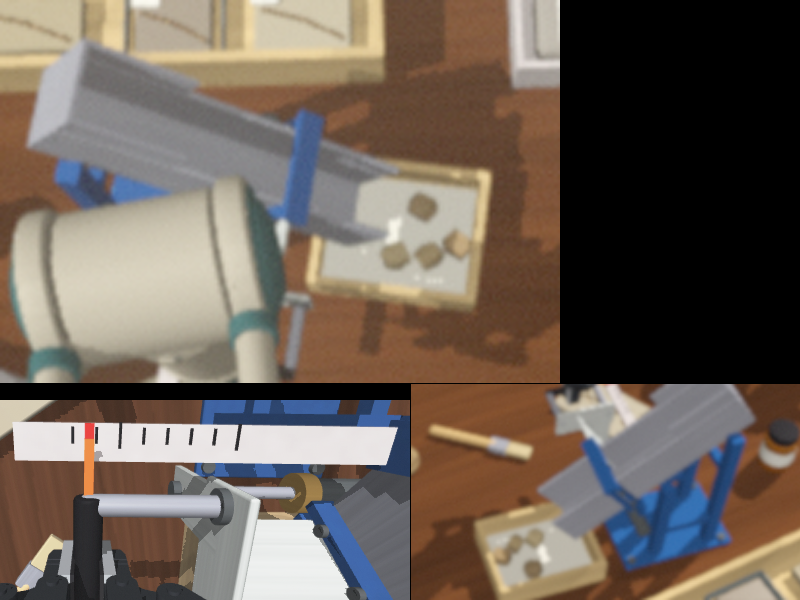

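All four chunks are in the tray and the pointer lies over the red line. I'll hold for a moment, check that nothing is still moving, and hand in.

```bash
echo '[[[0, 0, 0], 0], [[0, 0, 0], 0], [[0, 0, 0], 0], [[0, 0, 0], 0], [[0, 0, 0], 0]]' | python3 steer.py
echo '[[[0, 0, 0], 0], [[0, 0, 0], 0], [[0, 0, 0], 0], [[0, 0, 0], 0], [[0, 0, 0], 0]]' | python3 steer.py
python3 look.py 7
python3 - <<'E'
import cv2,numpy as np
a,b=[cv2.imread(f'pics/t{i}.png')[130:200,290:360].astype(int) for i in(6,7)]
m=abs(a-b).max();print('max diff',m)
from rig import manip
if m<60: print(manip.sign_off())
E
```

```text
clock: 15.62
position: [0.4755, 0.1481, 0.166]
ee_rot: [0.002, 0.759, 0.651, 0.003]
contact_force: [9.4, 0.7, -7.5]
width: 0.0105
gripper_force: 78.9
clock: 16.03
position: [0.4755, 0.1481, 0.166]
ee_rot: [0.002, 0.759, 0.651, 0.003]
contact_force: [9.2, 0.6, -7.8]
width: 0.0108
gripper_force: 78.9
red 139 318.9 130.3 [0.44901992 0.28423768]
org 541 321.0 123.0 [0.44987242 0.28712303]
max diff 14
the job is handed in; nothing more can be done
None
```

The job is handed in at about 16 s: the tray stands under the lip with all four chunks at rest in it, and the arm still holds the gate with its pointer on the red line (measured within about 1 mm); no other item on the bench was touched.

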